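Seat a glazed tile in the reading stand with the lifter

TASK

Take the flat lifter by its wooden handle and carry the freshly glazed test tile lying on it, kept level and never touched by the gripper, to the grey reading stand; lower it there onto the entry end of the two rails, short of the guides. Push the tile with the lifter along the channel until it meets the black depth stop, wherever that is set, and bed it there with a steady push of about 7 N on top of the drag for half a second; more than 10 N on the stop would chip the tile. Then draw the blade straight back out from under the tile, leaving the tile flat on the rails and touching the stop, stand the lifter upright on the bench away from the stand, and leave the two small jars where they are.

Things in the scene. Friction and masses are not known exactly. Their poses are not given: they have to be found in the camera images.
- lifter: steel lifter, upright wooden handle, 250 g. Origin: on its underside, below the handle's middle; x along the blade to its tip, z up. Blade 36 mm wide, 4 mm thick, x = -28 to +94 mm. Heel: slippery white post with cross bar 64 mm wide, front faces at x = +30 mm, bar 11 to 16 mm above the underside; it pushes the tile's rear edge. Starts flat on the bench, blade pointing away from the robot
- lifter_grip (a point): where to grip the lifter: middle of its handle, 78 mm above its underside; axes as the lifter's. The handle is 16 mm thick along x and 26 mm wide along y, straight from 16 to 101 mm above the underside; fingers close along x, across the 16 mm. A 90 N grip holds it firmly
- tile: white square glazed tile with colour strokes, 70 x 70 mm, 8 mm thick, 90 g (varies by 30 %). Origin: centre of its underside, z up. Starts on the lifter's blade, parallel to it within 0.07 rad, its centre 68 to 69.5 mm ahead of the lifter's origin and up to 3 mm to the side; it overhangs the blade at both sides and at the tip
- stand: fixed stand; grey base 200 (x) by 150 mm (y), 6 mm thick. Origin: centre of the underside; x is the way the tile is pushed in, away from the robot. Two steel rails along the whole length, tops 34 mm above the bench, inner faces at y = +-25 mm, outer at +-33 mm. Between them, up to the stop, is only the base: blade and handle foot pass there, the heel's bar passes above the rails
- entry (a point): point between the rails at rail-top height, 62 mm before the stand's centre; axes as the stand's. A tile set on the rails with its centre here is still clear of the guides. With the blade's top 1 to 4 mm below the rail tops the tile rests on the rails alone and the heel's bar still pushes it; held there the blade can be drawn straight back
- fence (a point): fixed steel guide on the stand's +y side, 52 mm high; this point is on its face, 36 mm from the stand's middle line. The face runs from stand x = +3 to +98 mm; a lead-in flares from (x -22, y +50) to (x +3, y +36). A seated tile touches it: tile centre at stand y = +1 mm
- roller (a point): white sprung roller on the stand's -y side, 32 mm wide, turning on an upright axis, 36 to 52 mm above the bench; this point is where it reaches in farthest: stand x = +38, y = -30 mm at rest. It yields 4 mm and presses the tile on the fence with about 4 N (0.6 N/mm), so the tile drags with 2 to 5 N; it would also hold up a tile brought in above the rails
- stop_unit: depth stop at the far end of the stand, fixed: a dark rear plate (origin: middle of its foot, on the base, 97 mm beyond the stand's centre; axes as the stand's) with a black carriage, 46 mm wide, 64 mm high (brass thumb screw 77 mm), locked on two rods before it. The carriage is set differently each time and its place is not measured: see point stop_far
- stop_far (a point): the farthest place, on the middle line 38 mm above the bench, where the resting face of the carriage's black sprung rubber pad can be (73 mm beyond the stand's centre); the nearest is 26 mm before it (47 mm). Find it by feel or by eye. The pad, 30 x 6 mm, yields at 4 N/mm for 5 mm, then is hard; let go, it pushes the tile up to 2 mm back until the drag holds it
- blue_jar: small glass jar with blue powder and grey lid, 50 mm wide, 52 mm high, bystander on the right bench; origin at the centre of its underside
- pink_jar: small glass jar with pink powder and white lid, 46 mm wide, 58 mm high, bystander on the left bench; origin at the centre of its underside
Things that resemble listed ones, but are neither listed nor needed, are in the scene too. What is shaped like the tile but red is not meant.

How it is judged:
By the outcome, as a careful person would: the job done as asked, in the order asked, and still so for the second after the job is handed in, with the robot touching nothing.
It also fails if it takes over 72 s, if anything falls off the work surface, if the arm or the gripper's body presses on something with over 40 N, if the wrist force passes 120 N, or if a joint passes its speed limit or range.

ROBOT

A 7-joint arm with a two-finger parallel gripper is mounted at the origin on a cart in front of the work surface, level with it; the furniture and walls round the work are solid. World frame = base frame: x ahead of the robot, y to its left, z up, the work surface at z = 0. Lengths are in m, angles in rad, forces in N, time in s.
With the tool pointing down it reaches from about 0.4 to 0.875 m from the base axis. Payload 19.3 kg.
Tool frame: the origin (TCP) lies at the very end of the fingers, on their centre line; the grasp point (between the pads) lies 19 mm behind it; z points along the fingers, y is the line along which they close (so a half turn about z gives the same grasp; the last joint's range is limited). The gripper opens to 85 mm and grips with 20 to 120 N. Pads are 22 mm wide; open, the fingers measure 114 mm over their backs; the gripper's body (76 mm by 85 mm) begins 54 mm behind the grasp point. The pads swing forward as they close: fully open they stand 13 mm farther back than shut.
Start: joints at [-1.38, 0.521, -0.036, 1.599, 0.021, 1.021, -0.113], TCP at [0.161, 0.604, 0.231] pointing down, gripper open.
Joint ranges: [-2.91, 2.91], [-0.3, 2.13], [-1.5, 1.42], [0.17, 2.43], [-1.26, 4.41], [0.16, 1.93], [-2.52, 2.52]. Speed limits (rad/s): [1.89, 1.89, 2.39, 2.39, 3.01, 3.01, 3.01].

INTERFACE

Orientations are given as [roll, pitch, yaw] about the fixed x, y, z axes, in that order (R = Rz(yaw) Ry(pitch) Rx(roll)).
In Python, from workcell import bot gives the robot as it stands.
- The arm moves only by the shell command python3 -m crank 'ROWS' [FORCE]. ROWS is a JSON object of lists of equal length, an entry for each row: "travel": the shift along the world's x, y, z in cm, a list of three; "turn": the turn, a rotation vector about the world's x, y, z in degrees, a list of three; "gripper": the closure, from 0 (fully open) to 1 (shut). A call has exactly 5 rows; each row is the pose to reach, as a shift and turn from the pose commanded when the call began; what a row does not reach only later rows make up. A row lasts 1/10 s, in which the tool goes at most 50 mm and 8.59 degrees, less where a joint would pass 70% of its speed; a pose out of reach is approached as far as the arm can. A call with a gripper value outside its range is refused whole. The fingers move at their own pace and stop on an object; FORCE is the grip in N (left out, the last holds). Time passes only in rows, so rows that repeat a pose let the fingers close, or fill a call up. It gives the time, the measured TCP pose, the force, the opening and the grip force at its end, in the units of the state.
- bot.observe(): the state, without advancing time (a new reading comes with each control period).
- bot.grab_frame(name): name is "side" or "top"; returns a dict with "pixels" (420x560x3 uint8, red, green, blue), "fx", "fy", "cx", "cy" (pixels), "dist" ([k1, k2, p1, p2, k3] as OpenCV has them; the pictures are not rectified), "extrinsics" (4x4, takes a point from world to camera coordinates). Camera axes: x right, y down, z forward; pixel columns grow to the right and rows downward; lengths in m; the calibration is good to about 2 mm. A picture is of the moment at which its call begins. There is no depth.
- bot.job_done(): hands the job in; it is judged then, once.
The state is a dict: "clock": time; "qpos": joint angles; "qd": joint speeds; "joint_efforts": joint torques, N m; "position": TCP position; "tool_rot": TCP orientation; "force": force on the tool from outside, world axes, zero at the start; "moment": the same for the moment, N m; "grip_width": finger opening in m; "finger_force": force on a finger pad.
Only numpy, scipy, OpenCV 4.12 (cv2) and the standard library are available. Lean on these libraries where they do the work, as an engineer would, in place of code of your own. Each camera call takes 0.05 s, during which the arm holds its last target. There are 200 camera calls.

## Working session

There is one attempt and no reset: what is moved stays moved. The work goes in short steps, Python scripts to look and compute and a shell command to move; the robot and the scene stay as the last step left them, time stands still between calls to the robot, and variables do not carry over. Pictures are saved under pics/ and viewed, at most 10 in all, crops included, and the job is handed in when it is done.

```bash
mkdir -p pics; ls; python3 - <<'E'
from workcell import bot
import cv2,numpy as np,pickle
s=bot.observe();print(s)
fs={}
for n in("side","top"):
    f=bot.grab_frame(n);fs[n]=f
    cv2.imwrite(f"pics/{n}0.png",f["pixels"][:,:,::-1])
    print(n,f["fx"],f["fy"],f["cx"],f["cy"],f["dist"],np.round(f["extrinsics"],4).tolist())
pickle.dump(fs,open("f0.pkl","wb"))
E
```

```text
pics
{'clock': 0.0, 'qpos': array([-1.38022973,  0.52204928, -0.03630303,  1.60002211,  0.0212168 ,
        1.02109941, -0.11280251]), 'qd': array([ 1.82621719e-06, -2.42447094e-03, -7.63814401e-04,  9.89447825e-04,
       -9.91264150e-04,  8.18729190e-04,  3.61857427e-04]), 'joint_efforts': array([ 6.75717984e-04, -9.27114987e+01,  1.98011689e+00, -3.69928336e+01,
        1.78831798e-02,  8.26439238e-03,  4.49491904e-05]), 'position': array([0.16110323, 0.6035171 , 0.23069898]), 'tool_rot': array([-3.14040506e+00,  1.12201738e-04,  2.88080155e+00]), 'force': array([-0.03933188, -0.13394213,  0.1905703 ]), 'moment': array([0.02113667, 0.02990628, 0.01182106]), 'finger_force': 0.0, 'grip_width': 0.08522228953623753}
side 493.62667252453195 493.62667252453195 276.84770783811115 212.8395936924286 [-0.11385199  0.          0.          0.          0.        ] [[0.9966, -0.0818, -0.0064, -0.5546], [-0.0343, -0.3443, -0.9382, 0.0678], [0.0745, 0.9353, -0.346, 1.481], [0.0, 0.0, 0.0, 1.0]]
top 395.94881654267186 395.94881654267186 281.5249929723558 208.1641635177815 [-0.03072403  0.          0.          0.          0.        ] [[0.0109, -0.9998, -0.0186, -0.0869], [-0.9927, -0.0085, -0.1207, 0.5707], [0.1205, 0.0198, -0.9925, 1.2115], [0.0, 0.0, 0.0, 1.0]]
```

View pics/side0.png

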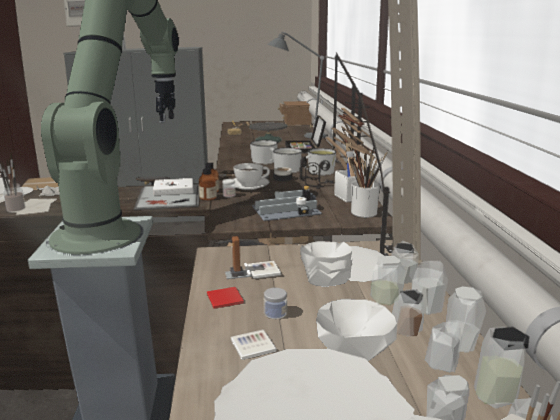

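View pics/top0.png

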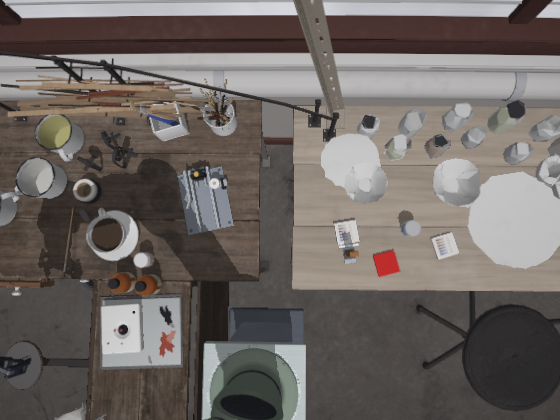

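```bash
cat > h.py <<'E'
import cv2,numpy as np,pickle
def crop(f,x0,y0,w,h,k):
    im=cv2.resize(f["pixels"][y0:y0+h,x0:x0+w,::-1],None,fx=k,fy=k,interpolation=cv2.INTER_CUBIC)
    for i in range(x0-x0%10+10,x0+w,10):
        cv2.line(im,(int((i-x0+.5)*k),0),(int((i-x0+.5)*k),6),(0,0,255),1);cv2.putText(im,str(i),(int((i-x0+.5)*k)-10,16),0,.35,(0,0,255),1)
    for i in range(y0-y0%10+10,y0+h,10):
        cv2.line(im,(0,int((i-y0+.5)*k)),(6,int((i-y0+.5)*k)),(0,0,255),1);cv2.putText(im,str(i),(8,int((i-y0+.5)*k)+4),0,.35,(0,0,255),1)
    return im
def K(f): return np.array([[f["fx"],0,f["cx"]],[0,f["fy"],f["cy"]],[0,0,1.]])
def ray(f,uv):
    p=cv2.undistortPoints(np.array([[uv]],float),K(f),np.array(f["dist"]))[0,0]
    E=np.array(f["extrinsics"]);R=E[:3,:3];return -R.T@E[:3,3],R.T@np.array([p[0],p[1],1])
def atz(f,uv,z):
    c,d=ray(f,uv);return c+d*(z-c[2])/d[2]
def proj(f,P):
    E=np.array(f["extrinsics"]);r,_=cv2.Rodrigues(E[:3,:3])
    return cv2.projectPoints(np.array(P,float).reshape(-1,3),r,E[:3,3],K(f),np.array(f["dist"]))[0][:,0]
def load(n): return pickle.load(open(n,"rb"))
def rpy(r):
    from scipy.spatial.transform import Rotation as R
    return R.from_euler("xyz",r)
E
python3 - <<'E'
from h import *
f=load("f0.pkl")
a=crop(f["top"],325,210,50,65,9);b=crop(f["side"],215,228,70,65,5)
A=np.zeros((600,800,3),np.uint8);A[:585,:450]=a;A[:325,450:800]=b;cv2.imwrite("pics/a.png",A)
a=crop(f["top"],170,155,66,85,7);b=crop(f["side"],250,182,75,40,4)
A=np.zeros((600,800,3),np.uint8);A[:595,:462]=a;A[:160,470:770]=b;cv2.imwrite("pics/b.png",A)
E
```

```text
(no output)
```

View pics/a.png

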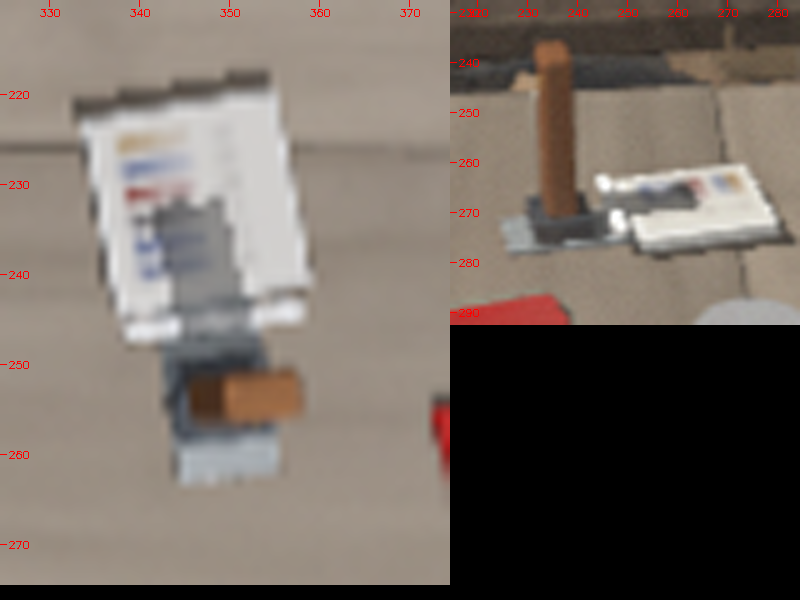

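View pics/b.png

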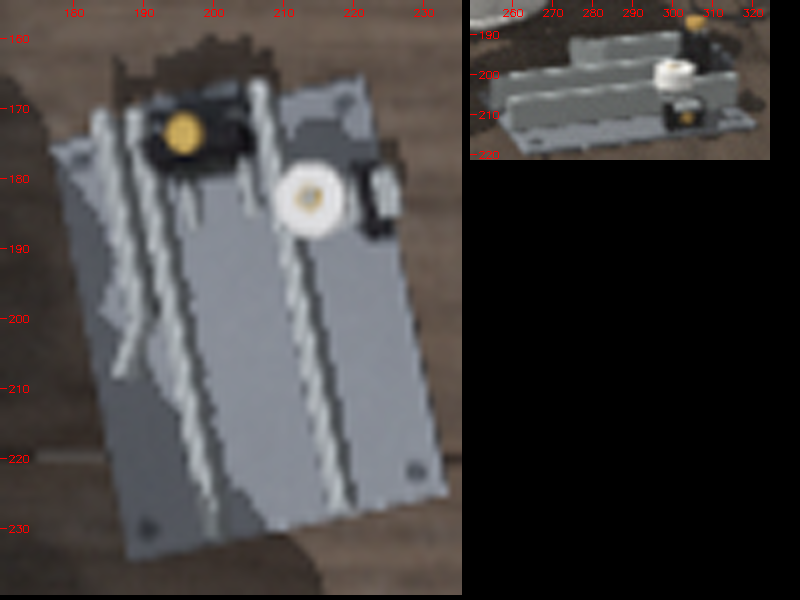

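```bash
cat > m.py <<'E'
from h import *
from scipy.optimize import least_squares
fs=load("f0.pkl");f=fs["top"]
def fit(name,M,U,fr,x0):
    M=np.array(M);U=np.array(U)
    def P(p):
        c,s=np.cos(p[2]),np.sin(p[2]);return np.c_[p[0]+c*M[:,0]-s*M[:,1],p[1]+s*M[:,0]+c*M[:,1],M[:,2]]
    g=lambda p:(np.array([proj(fs[n],q)[0] for n,q in zip(fr,P(p))])-U)
    r=least_squares(lambda p:g(p).ravel(),x0);print(name,np.round(r.x,4),np.round(g(r.x),1).tolist());return r.x
def C(x0,y0,k,pts): return [(x0+X/k-.5+.0,y0+Y/k-.5) for X,Y in pts]
t="top";s="side"
L=C(325,210,9,[(180,483),(279,472),(263,396)])
fit("lifter",[(-.028,.018,.002),(-.028,-.018,.002),(0,0,.101)],L,[t]*3,[.55,-.3,0])
S=C(215,228,5,[(505-450,253),(555-450,43)])
fit("lifter+side",[(-.028,.018,.002),(-.028,-.018,.002),(0,0,.101),(0,0,.101)],L+S[1:],[t]*3+[s],[.55,-.3,0])
T=C(325,210,9,[(80,125),(272,90),(312,283)])
fit("tile",[(.035,.035,.012),(.035,-.035,.012),(-.035,-.035,.012)],T,[t]*3,[.6,-.3,0])
B=C(170,155,7,[(50,145),(362,75),(447,495),(130,560)])
fit("stand",[(.1,.075,.006),(.1,-.075,.006),(-.1,-.075,.006),(-.1,.075,.006)],B,[t]*4,[.6,.2,0])
R=C(170,155,7,[(212,533),(340,508)])
fit("stand+rails",[(.1,.075,.006),(.1,-.075,.006),(-.1,-.075,.006),(-.1,.075,.006),(-.1,.029,.034),(-.1,-.029,.034)],B+R,[t]*6,[.6,.2,0])
print("brass top",atz(f,(195.6,173.2),.077),"roller",atz(f,(213.7,182.7),.052))
for n,uv,z in[("bluejar",(411,228),.052),("whitejar",(143,260),.058)]:print(n,atz(f,uv,z))
E
python3 m.py
```

```text
lifter [ 0.4315 -0.2958  0.1309] [[-0.2, 0.1], [0.1, -0.1], [0.1, 0.0]]
lifter+side [ 0.4315 -0.2947  0.1579] [[-0.3, 0.2], [-0.0, -0.3], [-0.3, -0.0], [-0.1, 1.2]]
tile [ 0.4992 -0.2868  0.1909] [[-0.2, -0.0], [0.1, -0.1], [0.1, 0.1]]
stand [0.6002 0.1683 0.2254] [[-0.0, -0.1], [0.2, 0.1], [0.1, -0.3], [-0.2, 0.4]]
stand+rails [0.6007 0.1682 0.2257] [[-0.0, -0.2], [0.2, -0.1], [0.1, -0.5], [-0.2, 0.2], [0.1, 0.5], [-0.2, 0.1]]
brass top [0.67267259 0.18412207 0.077     ] roller [0.64792397 0.13187937 0.052     ]
bluejar [ 0.51135021 -0.48015278  0.052     ]
whitejar [0.40473187 0.34142948 0.058     ]
```

```bash
python3 -m crank '{"travel":[[4,-2.6,0.4],[8,-5.2,0.8],[12,-7.8,1.2],[16,-10.4,1.6],[20,-13,2]],"turn":[[0,0,-6],[0,0,-12],[0,0,-18],[0,0,-24],[0,0,-30]],"gripper":[0,0,0,0,0]}' 90
python3 -m crank '{"travel":[[2.4,-4.4,0],[4.8,-8.8,0],[7.2,-13.2,0],[9.6,-17.6,0],[12,-22,0]],"turn":[[0,0,-6],[0,0,-12],[0,0,-18],[0,0,-24],[0,0,-30]],"gripper":[0,0,0,0,0]}'
```

```text
clock: 0.6
position: [0.3625, 0.4725, 0.2514]
tool_rot: [-3.141, 0.0, 2.353]
force: [0.0, 0.3, 1.2]
grip_width: 0.0856
finger_force: 0.0
clock: 1.1
position: [0.4814, 0.2525, 0.2513]
tool_rot: [-3.141, -0.0, 1.829]
force: [0.5, 1.0, 0.5]
grip_width: 0.0855
finger_force: 0.0
```

```bash
python3 -m crank '{"travel":[[0,-4.8,0],[0,-9.6,0],[0,-14.4,0],[0,-19.2,0],[0,-24,0]],"turn":[[0,0,-1.4],[0,0,-2.8],[0,0,-4.2],[0,0,-5.6],[0,0,-7]],"gripper":[0,0,0,0,0]}' 90
python3 -m crank '{"travel":[[-0.6,-4.8,0],[-1.2,-9.6,0],[-1.8,-14.4,0],[-2.4,-19.2,0],[-3,-24,0]],"turn":[[0,0,0],[0,0,0],[0,0,0],[0,0,0],[0,0,0]],"gripper":[0,0,0,0,0]}'
python3 -m crank '{"travel":[[-0.5,-2,0],[-1,-4,-1],[-1.5,-5.5,-3],[-2,-6.7,-5],[-2,-6.7,-6]],"turn":[[0,0,0],[0,0,0],[0,0,0],[0,0,0],[0,0,0]],"gripper":[0,0,0,0,0]}'
python3 - <<'E'
from workcell import bot
from h import *
f={n:bot.grab_frame(n) for n in("top","side")};pickle.dump(f,open("f1.pkl","wb"))
a=crop(f["top"],310,200,65,75,6);b=crop(f["side"],215,200,80,90,5)
A=np.zeros((460,800,3),np.uint8);A[:450,:390]=a;A[:450,400:800]=b;cv2.imwrite("pics/c.png",A)
print(bot.observe()["position"],bot.observe()["tool_rot"])
E
```

```text
clock: 1.6
position: [0.4804, 0.0126, 0.2513]
tool_rot: [-3.142, -0.0, 1.711]
force: [2.2, -0.1, 0.1]
grip_width: 0.0855
finger_force: 0.0
clock: 2.1
position: [0.4502, -0.2274, 0.2513]
tool_rot: [3.142, -0.0, 1.712]
force: [1.7, 0.5, -0.5]
grip_width: 0.0853
finger_force: 0.0
clock: 2.6
position: [0.4295, -0.2937, 0.1898]
tool_rot: [-3.14, -0.0, 1.709]
force: [0.7, -0.4, 0.2]
grip_width: 0.0854
finger_force: 0.0
[ 0.43038952 -0.29206057  0.19019655] [-3.13962499e+00 -1.29560096e-03  1.71106645e+00]
```

View pics/c.png

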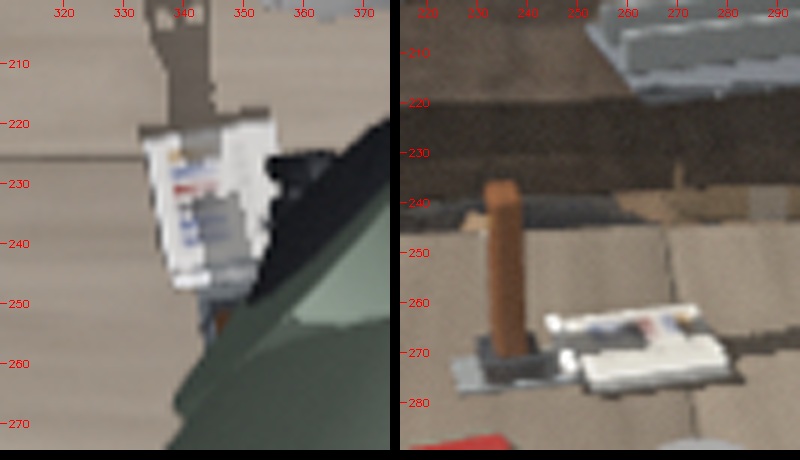

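```bash
python3 -m crank '{"travel":[[0.1,-0.3,-3],[0.1,-0.3,-6],[0.1,-0.3,-9],[0.1,-0.3,-12],[0.1,-0.3,-13.1]],"turn":[[0,0,0],[0,0,0],[0,0,0],[0,0,0],[0,0,0]],"gripper":[0,0,0,0,0]}' 90
python3 -m crank '{"travel":[[0,0,0],[0,0,0],[0,0,0],[0,0,0],[0,0,0]],"turn":[[0,0,0],[0,0,0],[0,0,0],[0,0,0],[0,0,0]],"gripper":[0.2,0.4,0.6,0.7,0.8]}'
python3 -m crank '{"travel":[[0,0,0],[0,0,0],[0,0,0],[0,0,0],[0,0,0]],"turn":[[0,0,0],[0,0,0],[0,0,0],[0,0,0],[0,0,0]],"gripper":[1,1,1,1,1]}'
python3 - <<'E'
from workcell import bot
from h import *
f={n:bot.grab_frame(n) for n in("top","side")};pickle.dump(f,open("f2.pkl","wb"))
a=crop(f["top"],310,200,65,75,6);b=crop(f["side"],215,200,80,90,5)
A=np.zeros((460,800,3),np.uint8);A[:450,:390]=a;A[:450,400:800]=b;cv2.imwrite("pics/d.png",A)
s=bot.observe();print(s["position"],s["tool_rot"],s["force"],s["moment"],s["grip_width"],s["finger_force"])
E
```

```text
clock: 3.2
position: [0.4319, -0.2944, 0.0588]
tool_rot: [-3.14, -0.002, 1.713]
force: [0.4, 0.8, 0.3]
grip_width: 0.0856
finger_force: 0.0
clock: 3.7
position: [0.4322, -0.2957, 0.061]
tool_rot: [3.141, 0.0, 1.711]
force: [-2.1, -0.6, 1.0]
grip_width: 0.017
finger_force: 0.9
clock: 4.2
position: [0.4321, -0.2958, 0.0611]
tool_rot: [3.141, 0.0, 1.711]
force: [-2.1, 2.4, 13.9]
grip_width: 0.0151
finger_force: 87.9
[ 0.43206593 -0.29577511  0.06106727] [3.14082430e+00 2.04994997e-04 1.71114106e+00] [-3.14909434  2.231898   13.51296862] [0.4754505  0.65928537 0.0220548 ] 0.014714155247257606 87.88624405860901
```

View pics/d.png

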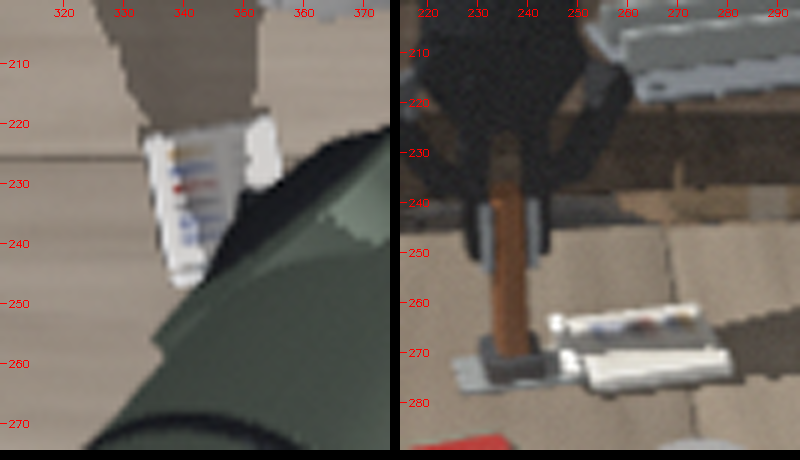

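```bash
python3 -m crank '{"travel":[[0,0,0.2],[0,0,0.5],[0,0,1],[0,0,1.6],[0,0,2.2]],"turn":[[0,0,0],[0,0,0],[0,0,0],[0,0,0],[0,0,0]],"gripper":[1,1,1,1,1]}' 90
python3 -m crank '{"travel":[[0,0,0.8],[0,0,1.8],[0,0,2.8],[0,0,3.6],[0,0,4]],"turn":[[0,0,0],[0,0,0],[0,0,0],[0,0,0],[0,0,0]],"gripper":[1,1,1,1,1]}'
python3 -m crank '{"travel":[[0,0,0.8],[0,0,1.8],[0,0,2.8],[0,0,3.6],[0,0,4]],"turn":[[0,0,0],[0,0,0],[0,0,0],[0,0,0],[0,0,0]],"gripper":[1,1,1,1,1]}'
python3 - <<'E'
from workcell import bot
from h import *
f={n:bot.grab_frame(n) for n in("top","side")};pickle.dump(f,open("f3.pkl","wb"))
s=bot.observe();print(s["position"],s["tool_rot"],s["force"],s["moment"],s["grip_width"],s["finger_force"])
E
```

```text
clock: 4.8
position: [0.4319, -0.2956, 0.0829]
tool_rot: [3.142, 0.0, 1.711]
force: [0.4, 0.2, -3.3]
grip_width: 0.0153
finger_force: 87.6
clock: 5.3
position: [0.4322, -0.2958, 0.1233]
tool_rot: [3.141, 0.001, 1.711]
force: [-0.6, 1.0, -4.9]
grip_width: 0.0152
finger_force: 87.7
clock: 5.8
position: [0.4321, -0.2958, 0.1633]
tool_rot: [3.141, 0.0, 1.711]
force: [-0.1, 0.1, -3.0]
grip_width: 0.0151
finger_force: 87.7
[ 0.43213857 -0.29571573  0.16285951] [3.14083136e+00 4.25416172e-04 1.71144490e+00] [-1.08867295 -0.2352669  -3.54648914] [-0.01139745  0.04849866 -0.0050162 ] 0.0148922139293478 87.74487376213074
```

```bash
python3 -m crank '{"travel":[[0.03,0.3,0],[0.09,0.9,0],[0.18,1.9,0],[0.3,3.2,0],[0.45,4.8,0]],"turn":[[0,0,0],[0,0,0],[0,0,0],[0,0,0],[0,0,0]],"gripper":[1,1,1,1,1]}' 90
python3 -m crank '{"travel":[[0.16,1.7,0],[0.32,3.4,0],[0.48,5.1,0],[0.64,6.8,0],[0.8,8.5,0]],"turn":[[0,0,0.2],[0,0,0.4],[0,0,0.7],[0,0,1],[0,0,1.2]],"gripper":[1,1,1,1,1]}'
python3 -m crank '{"travel":[[0.16,1.7,0],[0.32,3.4,0],[0.48,5.1,0],[0.64,6.8,0],[0.8,8.5,0]],"turn":[[0,0,0.2],[0,0,0.4],[0,0,0.7],[0,0,1],[0,0,1.2]],"gripper":[1,1,1,1,1]}'
python3 -m crank '{"travel":[[0.16,1.7,0],[0.32,3.4,0],[0.48,5.1,0],[0.64,6.8,0],[0.8,8.5,0]],"turn":[[0,0,0.2],[0,0,0.4],[0,0,0.7],[0,0,1],[0,0,1.2]],"gripper":[1,1,1,1,1]}'
python3 -m crank '{"travel":[[0.16,1.7,0],[0.32,3.4,0],[0.48,5.1,0],[0.64,6.8,0],[0.8,8.5,0]],"turn":[[0,0,0.2],[0,0,0.4],[0,0,0.7],[0,0,1],[0,0,1.2]],"gripper":[1,1,1,1,1]}'
python3 -m crank '{"travel":[[0.14,1.5,0],[0.27,2.8,0],[0.37,3.8,0],[0.43,4.4,0],[0.45,4.7,0]],"turn":[[0,0,0],[0,0,0],[0,0,0],[0,0,0],[0,0,0]],"gripper":[1,1,1,1,1]}'
python3 - <<'E'
from workcell import bot
from h import *
f={n:bot.grab_frame(n) for n in("top","side")};pickle.dump(f,open("f4.pkl","wb"))
a=crop(f["top"],170,155,80,95,6);b=crop(f["side"],225,140,100,90,4)
A=np.zeros((580,800,3),np.uint8);A[:570,:480]=a[:,:400] if 0 else a;A[:300,480:800]=cv2.resize(b,(320,288))[:300] if 0 else np.pad(cv2.resize(b,(320,288)),((0,12),(0,0),(0,0)));cv2.imwrite("pics/e.png",A)
s=bot.observe();print(s["position"],s["tool_rot"],s["force"],s["moment"],s["grip_width"],s["finger_force"])
E
```

```text
clock: 6.4
position: [0.4363, -0.2464, 0.1621]
tool_rot: [-3.141, -0.0, 1.711]
force: [0.1, 1.1, -2.4]
grip_width: 0.0149
finger_force: 87.8
clock: 6.9
position: [0.4443, -0.1608, 0.1622]
tool_rot: [-3.142, -0.0, 1.733]
force: [0.7, -0.2, -3.8]
grip_width: 0.0152
finger_force: 87.8
clock: 7.4
position: [0.4521, -0.0759, 0.1622]
tool_rot: [-3.141, -0.0, 1.754]
force: [0.3, 0.5, -3.0]
grip_width: 0.015
finger_force: 87.8
clock: 7.9
position: [0.4599, 0.0091, 0.1622]
tool_rot: [-3.141, -0.0, 1.775]
force: [-0.4, -0.1, -2.0]
grip_width: 0.0148
finger_force: 87.8
clock: 8.4
position: [0.4677, 0.094, 0.1622]
tool_rot: [-3.141, -0.0, 1.796]
force: [0.5, -0.2, -3.5]
grip_width: 0.0149
finger_force: 87.8
clock: 8.9
position: [0.4729, 0.1397, 0.1622]
tool_rot: [-3.141, 0.0, 1.795]
force: [0.9, -0.4, -3.7]
grip_width: 0.015
finger_force: 87.8
[0.47286662 0.13935157 0.16224261] [-3.14145819e+00  1.23122444e-04  1.79515209e+00] [-0.83043919 -0.85820407 -2.95870174] [-0.07506249  0.00164153  0.0484693 ] 0.014985057561620527 87.76760458946228
```

View pics/e.png

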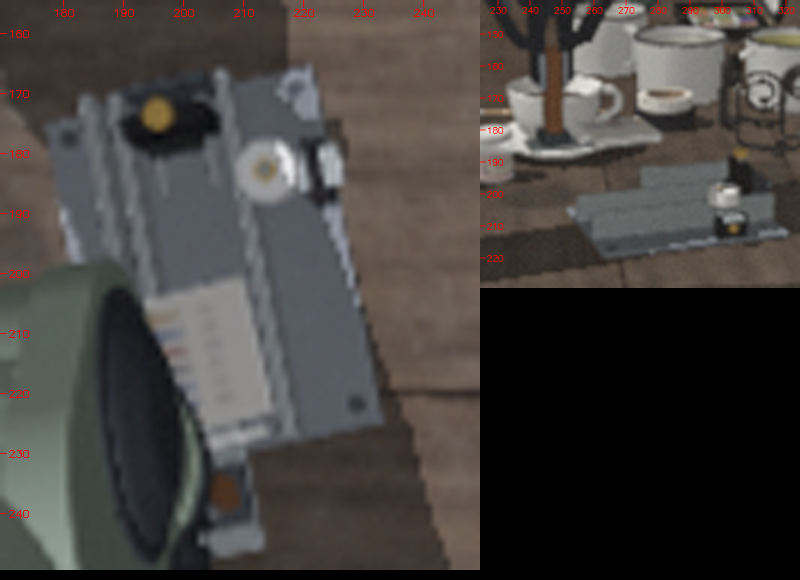

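```bash
python3 - <<'E'
from h import *
f=load("f4.pkl")["top"];S=np.array([.6007,.1682]);c,s=np.cos(.2256),np.sin(.2256);R=np.array([[c,s],[-s,c]])
for n,uv,z in[("FR",(209.5,201.2),.113),("NR",(214.8,222.5),.113),("bar R end",(215.5,225.5),.117),("blade rear R",(213.5,244.2),.104),("blade rear L",(203.5,246.8),.104),("railR near inner/centre",(218.6,227.3),.034),("railL far centre",(189.5,171.5),.034),("railR far",(206.7,167.5),.034),("brass",(195.7,173),.077),("roller c",(214,183),.052),("carr front R",(204.5,180.8),.064),("carr front L",(191,178),.064)]:
    print(n,np.round(1000*R@(atz(f,uv,z)[:2]-S),1))
print("tool",1000*R@(np.array([.4729,.1395])-S))
E
```

```text
FR [-27.7 -32.1]
NR [-93.2 -35.3]
bar R end [-102.8  -36.3]
blade rear R [-154.2  -17.6]
blade rear L [-155.4   12.8]
railR near inner/centre [-100.9  -31. ]
railL far centre [94.6 25.8]
railR far [ 95.3 -30.8]
brass [74.3 -1. ]
roller c [ 36.8 -46.7]
carr front R [ 47.3 -20.8]
carr front L [65.3 18.8]
tool [-130.98149406    0.61499121]
```

```bash
python3 -m crank '{"travel":[[0.01,-0.05,-0.4],[0.01,-0.05,-1.1],[0.01,-0.05,-1.9],[0.01,-0.05,-2.7],[0.01,-0.05,-3.5]],"turn":[[0,0,0],[0,0,0],[0,0,0],[0,0,0],[0,0,0]],"gripper":[1,1,1,1,1]}' 90
python3 -m crank '{"travel":[[0,0,-0.8],[0,0,-1.5],[0,0,-2],[0,0,-2.3],[0,0,-2.5]],"turn":[[0,0,0],[0,0,0],[0,0,0],[0,0,0],[0,0,0]],"gripper":[1,1,1,1,1]}'
python3 -m crank '{"travel":[[0,0,-0.3],[0,0,-0.6],[0,0,-0.9],[0,0,-1.15],[0,0,-1.37]],"turn":[[0,0,0],[0,0,0],[0,0,0],[0,0,0],[0,0,0]],"gripper":[1,1,1,1,1]}'
python3 -m crank '{"travel":[[0,0,0],[0,0,0],[0,0,0],[0,0,0],[0,0,0]],"turn":[[0,0,0],[0,0,0],[0,0,0],[0,0,0],[0,0,0]],"gripper":[1,1,1,1,1]}'
python3 - <<'E'
from workcell import bot
from h import *
F=[]
for i in range(4):
  f={n:bot.grab_frame(n) for n in("top","side")};s=bot.observe();F.append(np.r_[s["force"],s["moment"]])
pickle.dump(f,open("f5.pkl","wb"))
a=crop(f["top"],170,155,80,95,6);b=crop(f["side"],240,170,80,55,4)
A=np.zeros((580,800,3),np.uint8);A[:570,:480]=a;A[:220,480:800]=b;cv2.imwrite("pics/g.png",A)
print(s["position"],s["tool_rot"],np.round(F,2),s["grip_width"])
E
```

```text
clock: 9.5
position: [0.4728, 0.1387, 0.1264]
tool_rot: [-3.141, 0.0, 1.795]
force: [0.3, -0.4, -4.2]
grip_width: 0.0151
finger_force: 87.8
clock: 10.0
position: [0.473, 0.1389, 0.1021]
tool_rot: [3.142, 0.0, 1.795]
force: [-0.5, -0.2, -2.3]
grip_width: 0.0146
finger_force: 87.8
clock: 10.5
position: [0.473, 0.1389, 0.0884]
tool_rot: [3.142, 0.0, 1.795]
force: [0.3, 0.1, -2.5]
grip_width: 0.0153
finger_force: 87.8
clock: 11.0
position: [0.473, 0.1389, 0.0887]
tool_rot: [3.141, -0.0, 1.795]
force: [0.7, 0.6, -1.5]
grip_width: 0.0151
finger_force: 87.8
[0.47296451 0.13885257 0.08859032] [-3.14151225e+00  7.28730360e-06  1.79515056e+00] [[-0.16  0.43 -2.62 -0.01 -0.03 -0.05]
 [-0.97 -0.73 -1.45  0.03  0.07 -0.01]
 [-0.81 -0.1  -2.17  0.04 -0.    0.05]
 [ 0.14 -0.67 -2.   -0.01 -0.   -0.03]] 0.014962998967644857
```

View pics/g.png

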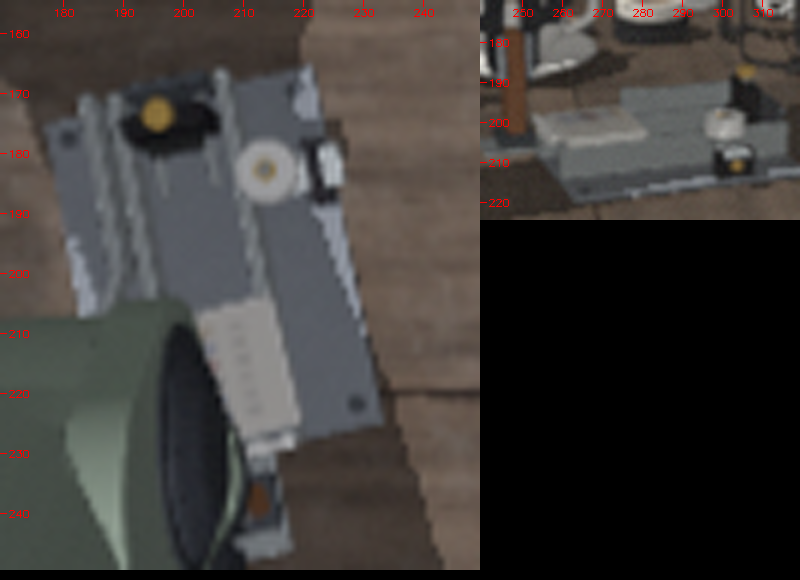

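```bash
python3 -m crank '{"travel":[[0.2,0.045,0],[0.58,0.134,0],[1.07,0.246,0],[1.56,0.358,0],[2.05,0.47,0]],"turn":[[0,0,0],[0,0,0],[0,0,0],[0,0,0],[0,0,0]],"gripper":[1,1,1,1,1]}' 90
python3 -m crank '{"travel":[[0.39,0.09,0],[0.78,0.179,0],[1.17,0.268,0],[1.56,0.358,0],[1.95,0.447,0]],"turn":[[0,0,0],[0,0,0],[0,0,0],[0,0,0],[0,0,0]],"gripper":[1,1,1,1,1]}'
python3 -m crank '{"travel":[[0.39,0.09,0],[0.78,0.179,0],[1.17,0.268,0],[1.46,0.335,0],[1.66,0.38,0]],"turn":[[0,0,0],[0,0,0],[0,0,0],[0,0,0],[0,0,0]],"gripper":[1,1,1,1,1]}'
cat > r.py <<'E'
from workcell import bot
from h import *
import sys
S=np.array([.6007,.1682]);c,s_=np.cos(.2256),np.sin(.2256);R=np.array([[c,s_],[-s_,c]])
N=int(sys.argv[1]) if len(sys.argv)>1 else 6
F=[];P=[]
for i in range(N):
    f=bot.grab_frame("top");s=bot.observe();F.append(s["force"]);P.append(s["position"])
F=np.array(F);P=np.mean(P,0)
print("t",s["clock"],"stand xy",np.round(1000*R@(P[:2]-S),2),"z",round(P[2],4),"Fx mean",np.round((F[:,:2]@R.T).mean(0),2),"Fz",F[:,2].mean().round(2),"Fx",np.round(F[:,:2]@R[0],1),"rot",np.round(s["tool_rot"],4))
E
python3 r.py 6
```

```text
clock: 11.9
position: [0.494, 0.1437, 0.0885]
tool_rot: [-3.142, 0.0, 1.795]
force: [-0.6, -1.3, -1.7]
grip_width: 0.0147
finger_force: 87.8
clock: 12.4
position: [0.5133, 0.1481, 0.0886]
tool_rot: [-3.142, 0.0, 1.795]
force: [-0.9, 0.2, -2.0]
grip_width: 0.015
finger_force: 87.8
clock: 12.9
position: [0.5298, 0.1519, 0.0886]
tool_rot: [-3.141, 0.0, 1.795]
force: [-1.4, -0.7, -1.9]
grip_width: 0.0151
finger_force: 87.9
t 13.2 stand xy [-7.287e+01 -5.000e-02] z 0.0886 Fx mean [-0.28 -0.14] Fz -2.51 Fx [-0.2 -0.3 -0.3 -0.4 -0.4 -0.1] rot [-3.1416  0.      1.7951]
```

```bash
python3 -m crank '{"travel":[[0.29,0.067,0],[0.58,0.134,0],[0.87,0.2,0],[1.16,0.267,0],[1.46,0.335,0]],"turn":[[0,0,0],[0,0,0],[0,0,0],[0,0,0],[0,0,0]],"gripper":[1,1,1,1,1]}' 90
python3 r.py 3
python3 -m crank '{"travel":[[0.06,0.014,0],[0.12,0.028,0],[0.18,0.041,0],[0.24,0.055,0],[0.29,0.067,0]],"turn":[[0,0,0],[0,0,0],[0,0,0],[0,0,0],[0,0,0]],"gripper":[1,1,1,1,1]}'
python3 r.py 3
```

```text
clock: 13.7
position: [0.5444, 0.1552, 0.0885]
tool_rot: [-3.141, 0.0, 1.795]
force: [-2.5, -0.9, -1.7]
grip_width: 0.0151
finger_force: 87.9
t 13.85 stand xy [-5.733e+01 -4.000e-02] z 0.0886 Fx mean [-0.56  0.06] Fz -2.66 Fx [-1.3 -0.6  0.2] rot [3.1407e+00 1.0000e-04 1.7951e+00]
clock: 14.35
position: [0.547, 0.1559, 0.0885]
tool_rot: [-3.141, -0.0, 1.795]
force: [-2.7, -0.9, -2.8]
grip_width: 0.0153
finger_force: 87.9
t 14.5 stand xy [-5.495e+01 -2.000e-02] z 0.0886 Fx mean [-1.84  0.24] Fz -2.91 Fx [-2.  -2.2 -1.2] rot [3.1415 0.     1.7952]
```

```bash
cat > ok.py <<'E'
from workcell import bot
import sys,numpy as np
s=bot.observe();p=s["position"];F=s["force"]@np.array([.9747,.2237,0]);x=(p[:2]-[.6007,.1682])@np.array([.9747,.2237])*1000
print("x %.2f F %.2f"%(x,F));sys.exit(F<-float(sys.argv[1]))
E
M='"turn":[[0,0,0],[0,0,0],[0,0,0],[0,0,0],[0,0,0]],"gripper":[1,1,1,1,1]}'
python3 -m crank '{"travel":[[0.04,0.009,0],[0.08,0.018,0],[0.12,0.028,0],[0.16,0.037,0],[0.2,0.046,0]],"turn":[[0,0,0],[0,0,0],[0,0,0],[0,0,0],[0,0,0]],"gripper":[1,1,1,1,1]}' 90 >/dev/null; python3 ok.py 5 &&
python3 -m crank '{"travel":[[0.04,0.009,0],[0.08,0.018,0],[0.12,0.028,0],[0.16,0.037,0],[0.2,0.046,0]],"turn":[[0,0,0],[0,0,0],[0,0,0],[0,0,0],[0,0,0]],"gripper":[1,1,1,1,1]}' >/dev/null; python3 ok.py 5 &&
python3 -m crank '{"travel":[[0.04,0.009,0],[0.08,0.018,0],[0.12,0.028,0],[0.16,0.037,0],[0.2,0.046,0]],"turn":[[0,0,0],[0,0,0],[0,0,0],[0,0,0],[0,0,0]],"gripper":[1,1,1,1,1]}' >/dev/null; python3 ok.py 5 &&
python3 -m crank '{"travel":[[0.04,0.009,0],[0.08,0.018,0],[0.12,0.028,0],[0.16,0.037,0],[0.2,0.046,0]],"turn":[[0,0,0],[0,0,0],[0,0,0],[0,0,0],[0,0,0]],"gripper":[1,1,1,1,1]}' >/dev/null; python3 ok.py 5
```

```text
x -52.93 F -1.95
x -52.93 F -1.95
x -52.93 F -1.95
x -52.93 F -1.95False
False
False
False
```

```bash
sed -i 's/sys.exit(\(.*\))$/sys.exit(int(\1))/' ok.py
python3 -m crank '{"travel":[[0.04,0.009,0],[0.08,0.018,0],[0.12,0.028,0],[0.16,0.037,0],[0.2,0.046,0]],"turn":[[0,0,0],[0,0,0],[0,0,0],[0,0,0],[0,0,0]],"gripper":[1,1,1,1,1]}' 90 >/dev/null && python3 ok.py 4.5 &&
python3 -m crank '{"travel":[[0.04,0.009,0],[0.08,0.018,0],[0.12,0.028,0],[0.16,0.037,0],[0.2,0.046,0]],"turn":[[0,0,0],[0,0,0],[0,0,0],[0,0,0],[0,0,0]],"gripper":[1,1,1,1,1]}' >/dev/null && python3 ok.py 4.5 &&
python3 -m crank '{"travel":[[0.04,0.009,0],[0.08,0.018,0],[0.12,0.028,0],[0.16,0.037,0],[0.2,0.046,0]],"turn":[[0,0,0],[0,0,0],[0,0,0],[0,0,0],[0,0,0]],"gripper":[1,1,1,1,1]}' >/dev/null && python3 ok.py 4.5 &&
python3 -m crank '{"travel":[[0.04,0.009,0],[0.08,0.018,0],[0.12,0.028,0],[0.16,0.037,0],[0.2,0.046,0]],"turn":[[0,0,0],[0,0,0],[0,0,0],[0,0,0],[0,0,0]],"gripper":[1,1,1,1,1]}' >/dev/null && python3 ok.py 4.5
```

```text
x -50.89 F -3.23
x -48.83 F -2.34
x -46.76 F -1.44
x -44.71 F -1.52
```

```bash
python3 -m crank '{"travel":[[0.04,0.009,0],[0.08,0.018,0],[0.12,0.028,0],[0.16,0.037,0],[0.2,0.046,0]],"turn":[[0,0,0],[0,0,0],[0,0,0],[0,0,0],[0,0,0]],"gripper":[1,1,1,1,1]}' 90 >/dev/null && python3 ok.py 4.5 &&
python3 -m crank '{"travel":[[0.04,0.009,0],[0.08,0.018,0],[0.12,0.028,0],[0.16,0.037,0],[0.2,0.046,0]],"turn":[[0,0,0],[0,0,0],[0,0,0],[0,0,0],[0,0,0]],"gripper":[1,1,1,1,1]}' >/dev/null && python3 ok.py 4.5 &&
python3 -m crank '{"travel":[[0.04,0.009,0],[0.08,0.018,0],[0.12,0.028,0],[0.16,0.037,0],[0.2,0.046,0]],"turn":[[0,0,0],[0,0,0],[0,0,0],[0,0,0],[0,0,0]],"gripper":[1,1,1,1,1]}' >/dev/null && python3 ok.py 4.5 &&
python3 -m crank '{"travel":[[0.04,0.009,0],[0.08,0.018,0],[0.12,0.028,0],[0.16,0.037,0],[0.2,0.046,0]],"turn":[[0,0,0],[0,0,0],[0,0,0],[0,0,0],[0,0,0]],"gripper":[1,1,1,1,1]}' >/dev/null && python3 ok.py 4.5
```

```text
x -42.67 F -2.30
x -40.66 F -2.45
x -39.35 F -7.42
```

```bash
python3 r.py 6
```

```text
t 18.8 stand xy [-39.36  -0.06] z 0.0883 Fx mean [-6.6   0.51] Fz -1.33 Fx [-7.7 -6.3 -6.8 -5.2 -6.7 -6.9] rot [-3.1399  0.      1.7951]
```

```bash
python3 -m crank '{"travel":[[0.03,0.007,0],[0.06,0.014,0],[0.09,0.021,0],[0.09,0.021,0],[0.09,0.021,0]],"turn":[[0,0,0],[0,0,0],[0,0,0],[0,0,0],[0,0,0]],"gripper":[1,1,1,1,1]}' 90 >/dev/null; python3 r.py 6
```

```text
t 19.6 stand xy [-38.87  -0.07] z 0.0882 Fx mean [-8.97  0.08] Fz -1.05 Fx [-9.  -8.5 -9.3 -8.4 -9.5 -9.2] rot [-3.139   0.      1.7951]
```

```bash
python3 -m crank '{"travel":[[0,0,0],[0,0,0],[0,0,0],[0,0,0],[0,0,0]],"turn":[[0,0,0],[0,0,0],[0,0,0],[0,0,0],[0,0,0]],"gripper":[1,1,1,1,1]}' 90; python3 ok.py 20
python3 -m crank '{"travel":[[-0.06,-0.014,0],[-0.12,-0.028,0],[-0.18,-0.041,0],[-0.24,-0.055,0],[-0.3,-0.069,0]],"turn":[[0,0,0],[0,0,0],[0,0,0],[0,0,0],[0,0,0]],"gripper":[1,1,1,1,1]}' >/dev/null; python3 ok.py 20
python3 -m crank '{"travel":[[-0.1,-0.023,0],[-0.2,-0.046,0],[-0.4,-0.092,0],[-0.7,-0.161,0],[-1,-0.23,0]],"turn":[[0,0,0],[0,0,0],[0,0,0],[0,0,0],[0,0,0]],"gripper":[1,1,1,1,1]}' >/dev/null; python3 r.py 4
python3 - <<'E'
from workcell import bot
from h import *
f={n:bot.grab_frame(n) for n in("top","side")};pickle.dump(f,open("f6.pkl","wb"))
a=crop(f["top"],170,155,80,95,6);b=crop(f["side"],240,170,80,55,4)
A=np.zeros((580,800,3),np.uint8);A[:570,:480]=a;A[:220,480:800]=b;cv2.imwrite("pics/i.png",A)
E
```

```text
clock: 20.1
position: [0.5628, 0.1594, 0.0882]
tool_rot: [-3.139, 0.0, 1.795]
force: [-8.2, -1.7, -0.7]
grip_width: 0.0154
finger_force: 88.2
x -38.88 F -8.39
x -40.15 F -0.67
t 21.3 stand xy [-51.36   0.  ] z 0.0886 Fx mean [-0.2  0. ] Fz -2.58 Fx [-0.7 -0.3  0.2 -0.1] rot [ 3.1416 -0.      1.7952]
```

View pics/i.png

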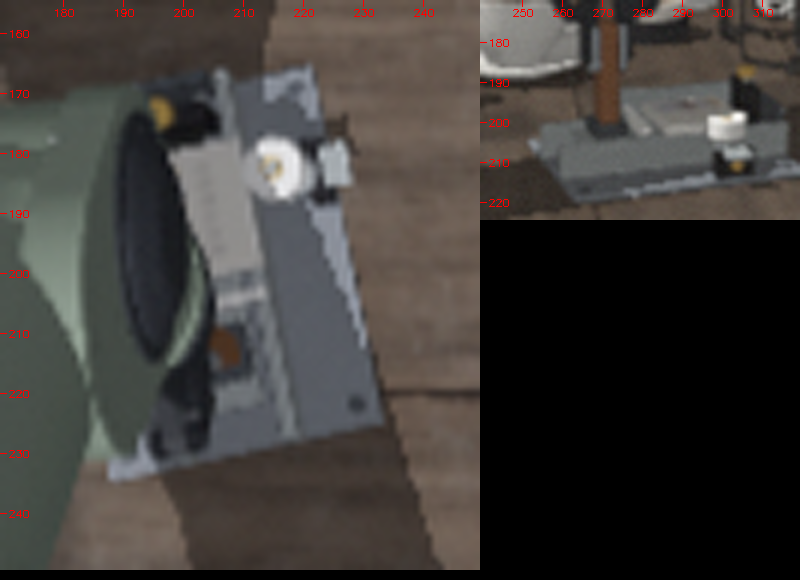

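The picture shows the tile's far edge (~(200-208,176)) at the black carriage, and the heel bar (~(207,204)) already separated from the tile; withdrawing fully.

```bash
python3 -m crank '{"travel":[[-0.6,-0.138,0],[-1.6,-0.367,0],[-2.8,-0.643,0],[-4,-0.918,0],[-5.2,-1.193,0]],"turn":[[0,0,0],[0,0,0],[0,0,0],[0,0,0],[0,0,0]],"gripper":[1,1,1,1,1]}' 90
python3 -m crank '{"travel":[[-1,-0.23,0],[-2,-0.459,0],[-2.7,-0.62,0],[-3.2,-0.734,0],[-3.2,-0.734,0]],"turn":[[0,0,0],[0,0,0],[0,0,0],[0,0,0],[0,0,0]],"gripper":[1,1,1,1,1]}'; python3 r.py 1
python3 -m crank '{"travel":[[0,0,0.5],[0,0,1.5],[0,0,3],[0,0,5],[0,0,7]],"turn":[[0,0,0],[0,0,0],[0,0,0],[0,0,0],[0,0,0]],"gripper":[1,1,1,1,1]}'; python3 r.py 1
```

```text
clock: 21.9
position: [0.4977, 0.1445, 0.0886]
tool_rot: [-3.141, -0.0, 1.795]
force: [-0.9, -0.3, -3.0]
grip_width: 0.0147
finger_force: 88.3
clock: 22.4
position: [0.4665, 0.1374, 0.0886]
tool_rot: [-3.141, -0.0, 1.795]
force: [0.1, -0.6, -2.7]
grip_width: 0.0148
finger_force: 88.3
t 22.45 stand xy [-1.3713e+02  3.0000e-02] z 0.0887 Fx mean [ 0.81 -0.22] Fz -2.35 Fx [0.8] rot [ 3.1414 -0.      1.7953]
clock: 22.95
position: [0.4672, 0.1374, 0.16]
tool_rot: [3.141, 0.0, 1.795]
force: [-0.8, 0.5, -2.1]
grip_width: 0.0149
finger_force: 88.3
t 23.0 stand xy [-135.76   -0.18] z 0.1627 Fx mean [3.95 0.5 ] Fz 1.94 Fx [3.9] rot [ 3.1380e+00 -8.0000e-04  1.7945e+00]
```

```bash
python3 -m crank '{"travel":[[-0.03,-0.5,0],[-0.1,-1.8,0],[-0.3,-4.5,0],[-0.5,-8,0],[-0.8,-11.7,0]],"turn":[[0,0,0],[0,0,0],[0,0,0],[0,0,0],[0,0,0]],"gripper":[1,1,1,1,1]}' 90 >/dev/null
python3 -m crank '{"travel":[[-0.25,-3.6,0],[-0.5,-7.2,0],[-0.75,-10.8,0],[-1,-14.4,0],[-1.2,-18,0]],"turn":[[0,0,-1],[0,0,-2],[0,0,-3],[0,0,-4],[0,0,-4.8]],"gripper":[1,1,1,1,1]}'
python3 -m crank '{"travel":[[-0.2,-3.4,0],[-0.4,-6.5,0],[-0.5,-9.2,0],[-0.6,-11.2,0],[-0.7,-12,0]],"turn":[[0,0,0],[0,0,0],[0,0,0],[0,0,0],[0,0,0]],"gripper":[1,1,1,1,1]}'
python3 -m crank '{"travel":[[0,0,-1],[0,0,-3],[0,0,-5.2],[0,0,-7],[0,0,-8]],"turn":[[0,0,0],[0,0,0],[0,0,0],[0,0,0],[0,0,0]],"gripper":[1,1,1,1,1]}'; python3 r.py 2
```

```text
clock: 24.0
position: [0.4455, -0.1618, 0.1579]
tool_rot: [-3.14, -0.0, 1.71]
force: [0.5, 0.4, -1.3]
grip_width: 0.0149
finger_force: 88.3
clock: 24.5
position: [0.4383, -0.2821, 0.1578]
tool_rot: [-3.14, 0.0, 1.708]
force: [0.0, 0.7, -2.5]
grip_width: 0.0145
finger_force: 88.3
clock: 25.0
position: [0.4391, -0.278, 0.0765]
tool_rot: [-3.139, -0.002, 1.712]
force: [0.7, -0.7, -2.4]
grip_width: 0.0149
finger_force: 88.3
t 25.1 stand xy [-257.44 -399.01] z 0.0765 Fx mean [-0.76  0.85] Fz -3.35 Fx [-1.6  0. ] rot [-3.1394e+00 -1.5000e-03  1.7120e+00]
```

```bash
python3 -m crank '{"travel":[[0,0,-0.4],[0,0,-0.8],[0,0,-1.15],[0,0,-1.4],[0,0,-1.6]],"turn":[[0,0,0],[0,0,0],[0,0,0],[0,0,0],[0,0,0]],"gripper":[1,1,1,1,1]}' 90; python3 r.py 2
```

```text
clock: 25.6
position: [0.44, -0.2795, 0.0625]
tool_rot: [3.141, 0.0, 1.711]
force: [-0.4, -0.0, -2.6]
grip_width: 0.0148
finger_force: 88.2
t 25.7 stand xy [-256.82 -400.37] z 0.0624 Fx mean [-0.15  0.09] Fz -3.1 Fx [ 0.1 -0.4] rot [-3.1414e+00 -1.0000e-04  1.7113e+00]
```

```bash
python3 -m crank '{"travel":[[0,0,-0.04],[0,0,-0.08],[0,0,-0.12],[0,0,-0.16],[0,0,-0.17]],"turn":[[0,0,0],[0,0,0],[0,0,0],[0,0,0],[0,0,0]],"gripper":[1,1,1,1,1]}' 90; python3 r.py 2
python3 -m crank '{"travel":[[0,0,0],[0,0,0],[0,0,0],[0,0,0],[0,0,0]],"turn":[[0,0,0],[0,0,0],[0,0,0],[0,0,0],[0,0,0]],"gripper":[0.75,0.6,0.4,0.2,0]}'
python3 -m crank '{"travel":[[0,0,0],[0,0,0],[0,0,1.5],[0,0,4],[0,0,7]],"turn":[[0,0,0],[0,0,0],[0,0,0],[0,0,0],[0,0,0]],"gripper":[0,0,0,0,0]}'
python3 -m crank '{"travel":[[0,0,3],[0,0,6],[0,0,9],[0,3,10],[0,6,10]],"turn":[[0,0,0],[0,0,0],[0,0,0],[0,0,0],[0,0,0]],"gripper":[0,0,0,0,0]}'
python3 -m crank '{"travel":[[0,4,0],[0,8,0],[0,12,0],[0,14,0],[0,14,0]],"turn":[[0,0,0],[0,0,0],[0,0,0],[0,0,0],[0,0,0]],"gripper":[0,0,0,0,0]}'
python3 - <<'E'
from workcell import bot
from h import *
f={n:bot.grab_frame(n) for n in("top","side")};pickle.dump(f,open("f7.pkl","wb"))
a=crop(f["top"],170,155,65,95,5);b=crop(f["side"],220,170,110,115,4)
A=np.zeros((480,800,3),np.uint8);A[:475,:325]=a;A[:460,340:780]=b;cv2.imwrite("pics/j.png",A)
E
```

```text
clock: 26.2
position: [0.44, -0.2795, 0.0611]
tool_rot: [3.141, -0.0, 1.711]
force: [-1.9, 1.4, 6.3]
grip_width: 0.015
finger_force: 89.4
t 26.3 stand xy [-256.76 -400.45] z 0.0611 Fx mean [-1.52  1.5 ] Fz 3.73 Fx [-1.4 -1.7] rot [ 3.1414 -0.      1.7113]
clock: 26.8
position: [0.44, -0.2795, 0.0609]
tool_rot: [-3.142, -0.0, 1.711]
force: [-0.6, 0.8, -0.5]
grip_width: 0.0762
finger_force: 0.0
clock: 27.3
position: [0.4394, -0.2793, 0.1312]
tool_rot: [-3.14, -0.001, 1.711]
force: [0.7, -0.0, -0.2]
grip_width: 0.0851
finger_force: 0.0
clock: 27.8
position: [0.4403, -0.2195, 0.2324]
tool_rot: [3.139, 0.001, 1.71]
force: [1.4, 0.2, -0.5]
grip_width: 0.0855
finger_force: 0.0
clock: 28.3
position: [0.4401, -0.0768, 0.2309]
tool_rot: [3.141, -0.001, 1.715]
force: [0.1, -1.6, -0.4]
grip_width: 0.0854
finger_force: 0.0
```

View pics/j.png

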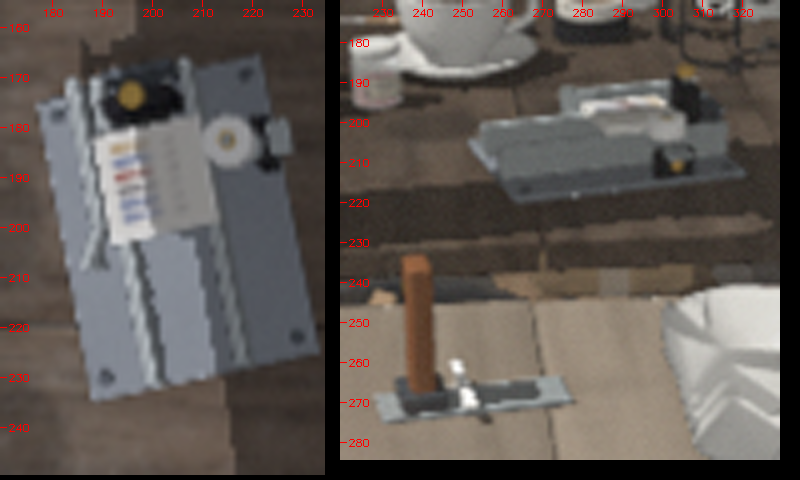

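The picture shows the tile flat on the rails against the fence (about x 191–197) and under the carriage edge (row ~179). The lifter is upright on the right bench at about (240,265), and the gripper is clear.

```bash
python3 -c "
from workcell import bot
print(bot.job_done())"
```

```text
the job is handed in; nothing more can be done
None
```

The job is handed in: the tile lies flat on the rails at the depth stop, bedded with about 6.8 N on top of roughly 2.2 N of drag for over half a second; the lifter stands upright on the right bench, and I never went near the jars.

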